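# Scan the PC's label, release its cover latch and hold the cover open

### The arm

A 7-joint arm with a two-finger parallel gripper is mounted at the origin on the work surface. World frame = base frame: x ahead of the robot, y to its left, z up, the work surface at z = 0. Lengths are in mm, angles in rad, forces in N, time in s.
With the tool pointing down it reaches from about 400 to 850 mm from the base axis. Payload 4.5 kg.
Tool frame: the origin (TCP) lies midway between the tips of the shut fingers; the grasp point (between the pads) lies 19 mm behind it; z points along the fingers, y is the line along which they close (so a half turn about z gives the same grasp; the last joint's range is limited). The gripper opens to 88 mm and grips with 3 to 60 N. Pads are 18 mm wide; open, the fingers measure 123 mm over their backs; the gripper's body (75 mm by 187 mm) begins 45 mm behind the grasp point.
Start: joints at [1.291, 0.689, -0.195, 1.565, 0.157, 0.902, -0.215], TCP at [192.952, -594.496, 214.243] pointing down, gripper open.
Joint ranges: [-3.01, 3.01], [-0.46, 2.08], [-1.47, 1.51], [0.13, 2.56], [-1, 4.14], [0.04, 2.09], [-2.66, 2.66]. Speed limits (rad/s): [2.57, 2.57, 3.14, 3.14, 3.14, 3.14, 3.14].

### API

Orientations are given as a unit quaternion [x, y, z, w].
In Python, from rig import arm, cams gives the robot as it stands. The module is installed in compiled form; this text tells all that it offers.
- The arm moves only by the shell command python3 -m handwheel 'ROWS' [FORCE]. ROWS is JSON, a list of rows, each a list of 5 numbers: the shift along the tool's x, y, z in m, then the turn about the tool's z in rad, then the finger opening in m, from 0 to 0.0881. In form: [[tx, ty, tz, spin, grip], ...]. A call has 1 to 10 rows; each row is the pose to reach, as a shift and turn from the pose commanded when the call began, along the tool's axes at that moment; what a row does not reach only later rows make up. A row lasts 1/8 s, in which the tool goes at most 62.5 mm and 10.7 degrees, less where a joint would pass 70% of its speed; a pose out of reach is approached as far as the arm can. A call with a gripper value outside its range is refused whole. The fingers move at their own pace and stop on an object; FORCE is the grip in N (left out, the last holds). Time passes only in rows, so rows that repeat a pose let the fingers close. It gives the time, the measured TCP pose, the force, the opening and the grip force at its end, in the units of the state.
- arm.sense(): the state, without advancing time (a new reading comes with each control period).
- cams.snapshot(name): name is "scene" or "top"; returns the picture (400x640x3 uint8, blue, green, red); there is no depth.
- cams.camera_params(name): a dict with "fx", "fy", "cx", "cy" (pixels), "R" (3x3) and "t" (3): a world point X has camera coordinates R X + t. Camera axes: x right, y down, z forward; pixel columns grow to the right and rows downward; lengths in mm; the calibration is good to about 2 mm. A picture is of the moment at which its call begins. camera_params takes no time and is no camera call.
- arm.job_done(): hands the job in; it is judged then, once.
The state is a dict: "t": time; "qpos": joint angles; "qvel": joint speeds; "joint_efforts": joint torques, N m; "tcp_pos": TCP position; "orientation": TCP orientation; "ft_force": force on the tool from outside, world axes, zero at the start; "ft_torque": the same for the moment, N m; "grip_width": finger opening in mm; "finger_force": force on a finger pad.
Only numpy, scipy, OpenCV 4.12 (cv2) and the standard library are available. Lean on these libraries where they do the work, as an engineer would, in place of code of your own. Each camera call takes 0.05 s, during which the arm holds its last target. There are 200 camera calls.

### The job

Book in this PC and open it for a colleague: pick up the barcode scanner, aim its window at the middle of the label on top of the PC from about 10 cm and hold it steady there for two seconds, then lay the scanner flat on the bench again. Then grip the PC's cover latch, pull it fully sideways against its spring and lift the cover by it until the latch has risen about 10 cm; finish while still holding the cover up there with the gripper. Leave the other things on the bench where they are.

Things in the scene. Friction and masses are not known exactly. Their poses are not given: they have to be found in the camera images.
- pc: small-form-factor desktop PC lying flat, fixed: 312 mm (its x) x 290 mm (y) x 93 mm high. Origin: centre of the underside, on the bench. Its rear with the ports faces -x (the robot), its black front bezel +x. The grey sheet-steel cover is the whole top behind the bezel; its upper face is 93 mm above the bench when shut
- cover (a joint): opening angle of the PC's cover (rad), 0 shut. The hinge line runs along the PC's y, 126 mm ahead (+x) of its origin, 90 mm above the bench; the rear edge, 281 mm from it, swings up. The latch grip is 246 mm from the hinge line. Cover and latch weigh about 0.8 kg; the cover falls shut when let go
- latch (a joint): travel of the cover latch (m): at 0 its hook keeps the cover shut; it grows to 0.014 (stop) as the grip is pulled towards the PC's +y (left, seen from the robot). A spring pulls it back, 4 N at rest to 9 N at the stop. The hook is clear from 0.009 on and must be kept so until the latch has risen about 20 mm
- latch_grip (a point): centre of the black latch grip standing on the cover near its rear edge: an upright rib 12 mm thick (y) x 30 mm long (x) x 21 mm tall, on a flat black bezel 46 x 92 mm. This point is 10 mm above the bezel, 12 mm above the cover, 120 mm behind (-x) the PC's origin, 7 mm to its -y side. Axes as the PC's. Pinch it from above across its thickness; lifted, it bears the cover and may turn in the fingers
- label (a point): centre of the white bar-code label, 34 mm (x) x 66 mm (y), flat on top of the cover. z points up out of the label
- scanner: hand-held barcode scanner, black, 0.17 kg, lying flat on the bench left of the PC. Origin: in the handle where it balances, half-way up, 14 mm above the bench. x points from handle to nose, z up. Handle 34 mm wide (y), 28 mm high, 76 mm behind to 36 mm ahead of the origin; then a grey head 66 mm wide, top 18 mm above the origin; then the black nose, to 98 mm ahead
- scan_window (a point): centre of the scanner's glass window, 86 mm ahead (+x) of the scanner's origin and 5 mm below it. Its x axis is the line of sight: 60 degrees below the scanner's x, so with the scanner level it looks steeply down and forward. It reads a label 50 to 160 mm along that line
- mouse: black computer mouse, 108 x 60 x 35 mm, loose, not part of the job; origin at the centre of its underside
- screwdriver: screwdriver lying flat between the robot and the PC, loose, not part of the job; origin at the centre of its underside
- memory_tray: clear tray 60 x 155 x 16 mm with a memory module, between the robot and the PC, loose, not part of the job; origin at the centre of its underside
- side_cutters: side cutters with blue handles, 135 mm long, beyond the scanner's part of the bench, loose, not part of the job; origin at the centre of its underside
- caliper: digital caliper, 236 mm long, right of the PC, loose, not part of the job; origin at the centre of its underside
- printed_bracket: grey printed angle bracket, 60 x 46 x 50 mm, right of the PC, loose, not part of the job; origin at the centre of its underside
- screw_tray: grey tray of screws, 90 x 120 x 28 mm, near right, loose, not part of the job; origin at the centre of its underside
There are look-alikes about, which are no part of the job. What is shaped like the scanner but orange is not meant.

How it is judged:
By the outcome, as a careful person would: the job done as asked, in the order asked, and still so for the second after the job is handed in, while the arm keeps its last pose, push and grip.
It also fails if it takes over 61 s, if anything falls off the work surface, if the arm or the gripper's body presses on something with over 40 N, if the wrist force passes 120 N, or if a joint passes its speed limit or range.

## Working session

There is one attempt and no reset: what is moved stays moved. The work goes in short steps, Python scripts to look and compute and a shell command to move; the robot and the scene stay as the last step left them, time stands still between calls to the robot, and variables do not carry over. Pictures are saved under pics/ and viewed, at most 10 in all, crops included, and the job is handed in when it is done.

```bash
mkdir -p pics
cat > h.py <<'E'
import numpy as np, cv2
from rig import arm, cams
from scipy.spatial.transform import Rotation as Ro
def ray(n,u,v,z):
    p=cams.camera_params(n);R=np.array(p['R']);t=np.array(p['t'])
    d=R.T@np.array([(u-p['cx'])/p['fx'],(v-p['cy'])/p['fy'],1]);c=-R.T@t
    return c+d*(z-c[2])/d[2]
def proj(n,X):
    p=cams.camera_params(n);q=np.array(p['R'])@np.array(X,float)+np.array(p['t'])
    return np.array([p['fx']*q[0]/q[2]+p['cx'],p['fy']*q[1]/q[2]+p['cy']])
def st():
    s=arm.sense();print({k:np.round(s[k],3).tolist() for k in s});print(Ro.from_quat(s['orientation']).as_matrix().round(3))
E
python3 - <<'E'
from h import *
for n in('scene','top'):
    i=cams.snapshot(n);cv2.imwrite(f'pics/{n}0.png',i)
    p=cams.camera_params(n);print(n,p['fx'],p['cx'],p['cy'],(-np.array(p['R']).T@np.array(p['t'])).round(),np.array(p['R']).round(2).tolist())
st()
E
```

```text
scene 364.66531569561243 320.30236065836516 200.99957715687125 [1254.   88.  971.] [[-0.23, 0.97, 0.0], [0.73, 0.18, -0.65], [-0.64, -0.15, -0.76]]
top 454.87601460200057 314.1026077503311 198.7869143636177 [ 190.  -69. 1527.] [[0.08, -1.0, 0.0], [-0.98, -0.08, -0.2], [0.2, 0.01, -0.98]]
{'t': 0.1, 'qpos': [1.291, 0.69, -0.195, 1.566, 0.157, 0.902, -0.215], 'qvel': [0.001, -0.004, 0.001, -0.003, 0.002, 0.001, 0.0], 'joint_efforts': [-0.002, -52.85, -1.271, -15.384, -0.052, 0.002, 0.0], 'tcp_pos': [192.723, -593.932, 213.497], 'orientation': [0.988, 0.156, -0.0, -0.001], 'ft_force': [0.14, 0.668, 0.057], 'ft_torque': [-0.023, 0.034, -0.038], 'finger_force': 0.0, 'grip_width': 88.689}
[[ 0.951  0.309 -0.001]
 [ 0.309 -0.951  0.001]
 [-0.    -0.002 -1.   ]]
```

View pics/scene0.png

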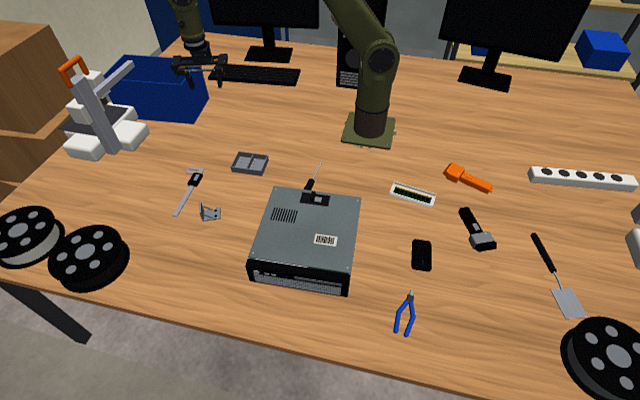

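View pics/top0.png

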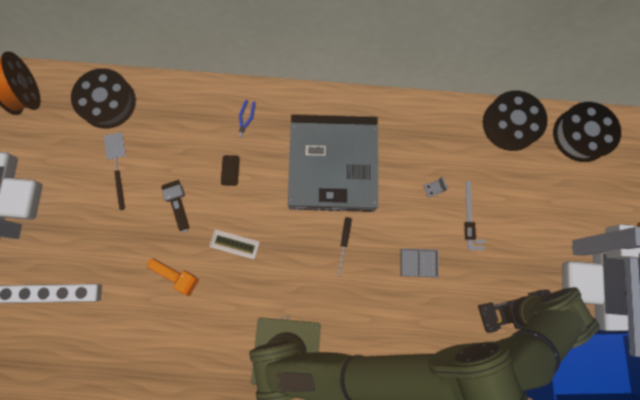

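Scene picture: the scanner candidates are the black scanner at scene (477,228) / top (176,205), the orange look-alike at scene (468,178) / top (174,276), the black mouse at top (230,170), and a spatula at top (118,170). The black one with the grey head fits the description. The PC is at top (334,165), its latch at (333,195) and its label at (316,151). I'll check the choice in one close crop.

Run:
```python
from h import *
i=cv2.imread('pics/top0.png')
a=cv2.resize(i[172:240,140:210],None,fx=5.5,fy=5.5,interpolation=3)   # 385x374
b=cv2.resize(i[105:220,280:390],None,fx=3.25,fy=3.25,interpolation=3)  # 357x374
h=min(a.shape[0],b.shape[0]);cv2.imwrite('pics/c1.png',np.hstack([a[:h],b[:h]]))
hsv=cv2.cvtColor(i,cv2.COLOR_BGR2HSV)
# scanner mask: not wood (low sat or dark)
m=((hsv[...,1]<90)|(hsv[...,2]<70)).astype(np.uint8)*255
def comps(m,x0,y0,x1,y1,name):
    s=np.zeros_like(m);s[y0:y1,x0:x1]=m[y0:y1,x0:x1]
    c=max(cv2.findContours(s,0,2)[0],key=cv2.contourArea)
    print(name,cv2.contourArea(c),cv2.minAreaRect(c),cv2.boundingRect(c));return c
c=comps(m,155,175,200,236,'scanner')
g=np.array([ray('top',u,v,14)[:2] for u,v in c[:,0]],np.float32)
r=cv2.minAreaRect(g);print('scanner world',r,cv2.boxPoints(r).round().tolist())
v=hsv[...,2]
for nm,z,box in(('label',93,(300,140,332,162)),):
    w=((hsv[...,1]<60)&(v>150)).astype(np.uint8)*255
    c=comps(w,*box,nm);print(ray('top',*cv2.minAreaRect(c)[0],z).round(1))
c=comps(m,282,108,388,216,'pc');q=cv2.approxPolyDP(c,6,True)[:,0];print(q.tolist(),[ray('top',*p,93)[:2].round().tolist() for p in q])
d=(v<45).astype(np.uint8)*255
c=comps(d,312,182,354,206,'bezel');print(ray('top',*cv2.minAreaRect(c)[0],95).round(1))
```

```text
scanner 564.0 ((177.5, 207.5), (51.22889709472656, 20.871028900146484), 71.56504821777344) (162, 181, 26, 52)
scanner world ((436.63677978515625, 410.2290954589844), (179.77294921875, 69.80162048339844), 25.818721771240234) [[341.0, 402.0], [371.0, 340.0], [533.0, 418.0], [502.0, 481.0]]
label 9.0 ((307.0, 150.0), (8.0, 2.0), 90.0) (306, 146, 3, 9)
[649.9 -12.1  93. ]
pc 8270.5 ((333.3294677734375, 163.16261291503906), (91.35505676269531, 94.37801361083984), 1.3639274835586548) (287, 116, 92, 96)
[[292, 116], [289, 208], [373, 211], [376, 118]] [[764.0, 48.0], [451.0, 28.0], [464.0, -241.0], [781.0, -232.0]]Traceback (most recent call last):
  File "<stdin>", line 22, in <module>
  File "<stdin>", line 11, in comps
ValueError: max() iterable argument is empty
```

View pics/c1.png

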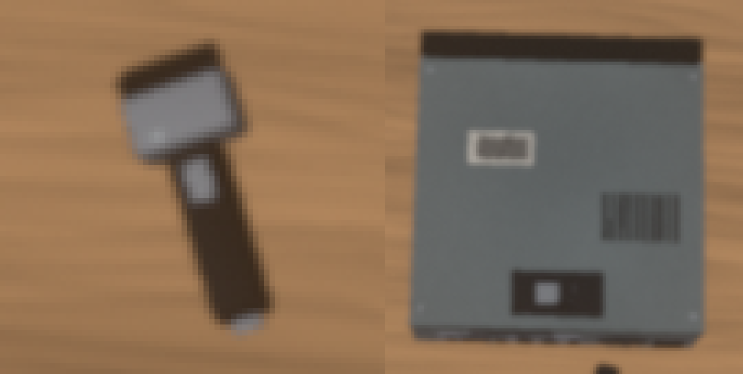

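The crop confirms the black scanner with its grey head: nose mid at top (170,182.5), tail at (184,230). Label centre is at (315.8,150.7) and latch bezel centre at (333,195.4). Next I'll compute positions and take a close crop in the scene view.

Run:
```python
from h import *
f=lambda u,v,z:ray('top',u,v,z)[:2].round(1)
n,t=f(170.2,182.5,18),f(184,229.8,14);print('scanner nose,tail',n,t,np.linalg.norm(n-t),np.degrees(np.arctan2(*(n-t)[::-1])),'origin',t+(n-t)*76/174)
print('PC corners',[f(u,v,93).tolist() for u,v in((291.7,115.2),(377.5,117.3),(288.6,205.6),(377.8,207.5))])
print('label',f(315.8,150.7,93),'bezel',f(333,195.4,95))
j=cv2.imread('pics/scene0.png')
a=cv2.resize(j[180:300,240:370],None,fx=4.5,fy=4.5,interpolation=3);cv2.imwrite('pics/c2.png',a)
```

```text
scanner nose,tail [518.8 445.6] [362.1 376.8] 171.13833585728236 23.70414131914624 origin [430.54367816 406.85057471]
PC corners [[766.8, 49.6], [783.9, -237.2], [459.1, 30.5], [477.1, -255.3]]
label [649.9 -41.2] bezel [ 504.1 -108.9]
```

View pics/c2.png

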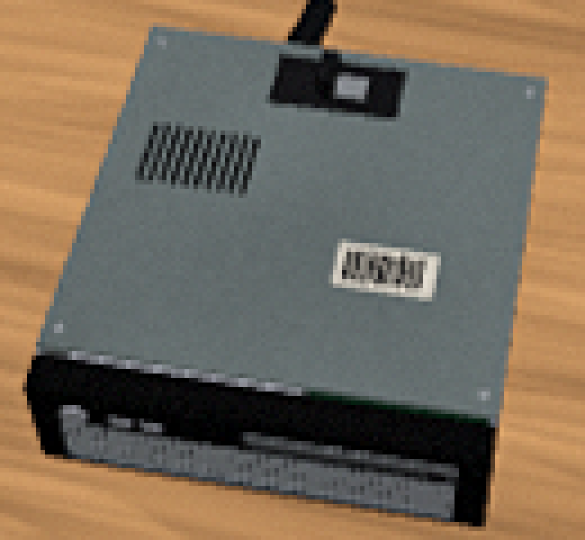

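```bash
python3 -m handwheel '[[0.348,-0.143,-0.08,0,0.088],[0.348,-0.143,-0.08,0,0.088],[0.348,-0.143,-0.08,0,0.088],[0.348,-0.143,-0.08,0,0.088],[0.348,-0.143,-0.08,0,0.088],[0.348,-0.143,-0.08,0,0.088],[0.348,-0.143,-0.08,0,0.088],[0.348,-0.143,-0.08,0,0.088]]'
python3 -m handwheel '[[0.222,-0.296,0,0,0.07],[0.222,-0.296,0,0,0.07],[0.222,-0.296,0,0,0.07],[0.222,-0.296,0,0,0.07],[0.222,-0.296,0,0,0.07],[0.222,-0.296,0,0,0.07],[0.222,-0.296,0,0,0.07]]'
python3 - <<'E'
from h import *
st()
for nm,u,v,z in(('label',325.8,240,93),('rib',313,194,110)): print(nm,ray('scene',u,v,z).round(1))
E
```

```text
t: 1.1
tcp_pos: [479.6, -350.9, 293.8]
orientation: [0.988, 0.157, -0.001, -0.0]
ft_force: [-0.1, -0.3, -0.6]
grip_width: 88.0
finger_force: 0.0
t: 1.98
tcp_pos: [599.8, 2.9, 293.4]
orientation: [0.987, 0.159, -0.0, -0.001]
ft_force: [-0.7, -0.3, -0.1]
grip_width: 70.2
finger_force: 0.0
{'t': 1.975, 'qpos': [0.031, 0.572, -0.193, 1.539, 0.118, 1.043, -1.443], 'qvel': [0.071, -0.014, 0.088, 0.032, 0.037, 0.012, 0.023], 'joint_efforts': [-2.1, -48.568, -2.008, -17.509, -0.253, -0.186, -0.228], 'tcp_pos': [599.761, 2.932, 293.408], 'orientation': [0.987, 0.159, -0.0, -0.001], 'ft_force': [-0.684, -0.296, -0.066], 'ft_torque': [-0.069, 0.045, -0.011], 'finger_force': 0.0, 'grip_width': 70.229}
[[ 0.949  0.314 -0.001]
 [ 0.314 -0.949  0.002]
 [-0.    -0.003 -1.   ]]
label [656.  -35.9  93. ]
rib [ 504.4 -112.3  110. ]
```

```bash
python3 -m handwheel '[[-0.035,-0.436,0,-0.1,0.07],[-0.035,-0.436,0,-0.1,0.07],[-0.035,-0.436,0,-0.1,0.07],[-0.035,-0.436,0,-0.1,0.07],[-0.035,-0.436,0,-0.1,0.07],[-0.035,-0.436,0,-0.1,0.07],[-0.035,-0.436,0.17,-0.1,0.07],[-0.035,-0.436,0.17,-0.1,0.07],[-0.035,-0.436,0.17,-0.1,0.07],[-0.035,-0.436,0.17,-0.1,0.07]]'
python3 - <<'E'
from h import *
st()
j=cams.snapshot('scene');i=cams.snapshot('top')
for k in(0,1): pass
t=arm.sense()['tcp_pos'];print(proj('scene',t),proj('top',t))
a=cv2.resize(j[150:270,410:540],None,fx=3,fy=3,interpolation=3)
b=cv2.resize(i[150:270,110:240],None,fx=3,fy=3,interpolation=3)
cv2.imwrite('pics/c3.png',np.hstack([a,b]))
E
```

```text
t: 3.22
tcp_pos: [430.4, 398.9, 120.5]
orientation: [0.979, 0.205, -0.004, 0.003]
ft_force: [0.1, -0.5, 0.9]
grip_width: 70.2
finger_force: 0.0
{'t': 3.225, 'qpos': [-0.723, 0.768, -0.179, 1.759, 0.209, 0.644, -2.18], 'qvel': [0.028, -0.091, 0.012, -0.057, -0.001, 0.04, 0.014], 'joint_efforts': [-1.298, -49.296, -1.447, -11.13, 0.023, -0.477, -0.155], 'tcp_pos': [430.399, 398.909, 120.466], 'orientation': [0.979, 0.205, -0.004, 0.003], 'ft_force': [0.14, -0.54, 0.856], 'ft_torque': [0.023, -0.062, -0.013], 'finger_force': 0.0, 'grip_width': 70.229}
[[ 0.916  0.401 -0.006]
 [ 0.401 -0.916 -0.008]
 [-0.008  0.005 -1.   ]]
[481.16025957 203.17812612] [169.96443767 201.66124856]
```

View pics/c3.png

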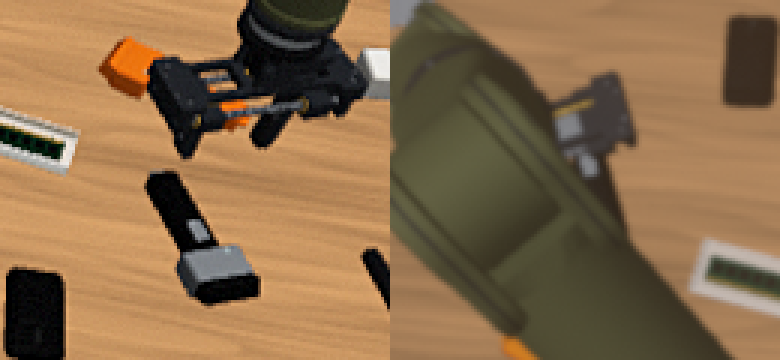

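The scanner is free below the open gripper. In the scene view the handle's rear top is at px (463.7,208.7), and the head top's rear and front mids are at (479.2,235.2) and (484.8,243.7).

Run:
```python
from h import *
a=ray('scene',463.7,208.7,28);b=ray('scene',479.2,235.2,32);c=ray('scene',484.8,243.7,32)
print(a,b,c,np.degrees(np.arctan2(*(c-a)[1::-1])),np.linalg.norm((b-a)[:2]))
u=(c-a)[:2];u/=np.linalg.norm(u);print('origin',a[:2]+76*u,b[:2]-36*u)
s=arm.sense();R=Ro.from_quat(s['orientation']).as_matrix();print('tool',R.T@(np.array([432,405.5,4])-s['tcp_pos']))
```

```text
[379.03703996 378.01438868  28.        ] [483.60456033 422.33553919  32.        ] [513.05881056 437.73921047  32.        ] 24.019436560743234 113.57257898910225
origin [448.45600442 408.94992447] [450.72189296 407.68186434]
tool [ 4.39697786e-02 -5.53961475e+00  1.21102720e+02]
```

Run:
```python
from h import *
s=arm.sense();R=Ro.from_quat(s['orientation']).as_matrix()
for k in(35,43,52): print(k,[((proj('scene',s['tcp_pos']+sg*k*R[:,1])-[410,150])*3).round().tolist() for sg in(1,-1)])
print('nose front bottom',ray('scene',410+232/3,150+300/3,0).round(),ray('scene',410+232/3,150+300/3,9).round())
# predicted key points for both candidate origins in both crops
for o in((430,407),(449,408),(440,407)):
    for nm,off,sc in(('scene',(410,150),3),('top',(140,172),5.5)):
        a=np.radians(23.9);P=lambda x,y,z:((proj(nm,[o[0]+x*np.cos(a)-y*np.sin(a),o[1]+x*np.sin(a)+y*np.cos(a),z])-off)*sc).round().tolist()
        print(o,nm,'tail top',P(-76,0,28),'headrear top',P(36,0,32),'nose front z20,z5',P(98,0,20),P(98,0,5))
```

```text
35 [[181.0, 164.0], [245.0, 155.0]]
43 [[174.0, 165.0], [253.0, 154.0]]
52 [[166.0, 166.0], [261.0, 153.0]]
nose front bottom [511. 456.   0.] [518. 453.   9.]
(430, 407) scene tail top [159.0, 164.0] headrear top [206.0, 240.0] nose front z20,z5 [230.0, 294.0] [225.0, 302.0]
(430, 407) top tail top [236.0, 317.0] headrear top [184.0, 144.0] nose front z20,z5 [164.0, 56.0] [171.0, 61.0]
(449, 408) scene tail top [160.0, 176.0] headrear top [208.0, 254.0] nose front z20,z5 [232.0, 310.0] [227.0, 318.0]
(449, 408) top tail top [239.0, 286.0] headrear top [187.0, 114.0] nose front z20,z5 [166.0, 26.0] [174.0, 32.0]
(440, 407) scene tail top [159.0, 170.0] headrear top [206.0, 247.0] nose front z20,z5 [230.0, 302.0] [225.0, 310.0]
(440, 407) top tail top [239.0, 301.0] headrear top [187.0, 128.0] nose front z20,z5 [166.0, 40.0] [173.0, 46.0]
```

```bash
python3 -m handwheel '[[0,-0.007,0.06,-0.01,0.07],[0,-0.007,0.1,-0.01,0.07],[0,-0.007,0.116,-0.01,0.07],[0,-0.007,0.116,-0.01,0.07],[0,-0.007,0.116,-0.01,0.07],[0,-0.007,0.116,-0.01,0.03],[0,-0.007,0.116,-0.01,0.02],[0,-0.007,0.116,-0.01,0.02],[0,-0.007,0.116,-0.01,0.02],[0,-0.007,0.116,-0.01,0.02]]' 25
python3 -m handwheel '[[0,0,0,0,0.02],[0,0,0,0,0.02],[0,0,-0.03,0,0.02],[0,0,-0.06,0,0.02],[0,0,-0.09,0,0.02],[0,0,-0.09,0,0.02],[0,0,-0.09,0,0.02]]'
python3 - <<'E'
from h import *
st()
j=cams.snapshot('scene');i=cams.snapshot('top')
a=cv2.resize(j[130:250,410:540],None,fx=3,fy=3,interpolation=3)
b=cv2.resize(i[150:270,110:240],None,fx=3,fy=3,interpolation=3)
cv2.imwrite('pics/c4.png',np.hstack([a,b]))
E
```

```text
t: 4.58
tcp_pos: [428.9, 409.3, 8.1]
orientation: [0.978, 0.21, -0.0, 0.0]
ft_force: [0.3, 0.2, -0.1]
grip_width: 22.6
finger_force: 0.0
t: 5.45
tcp_pos: [428.5, 408.8, 97.5]
orientation: [0.978, 0.21, -0.0, 0.0]
ft_force: [0.4, 0.1, 0.2]
grip_width: 20.0
finger_force: 0.0
{'t': 5.45, 'qpos': [-0.74, 0.805, -0.174, 1.764, 0.225, 0.593, -2.196], 'qvel': [-0.003, 0.017, 0.001, 0.008, 0.0, 0.0, 0.0], 'joint_efforts': [0.033, -54.368, -1.077, -11.208, 0.027, -0.098, 0.001], 'tcp_pos': [428.529, 408.824, 97.508], 'orientation': [0.978, 0.21, -0.0, 0.0], 'ft_force': [0.393, 0.113, 0.215], 'ft_torque': [0.012, 0.026, -0.02], 'finger_force': 0.0, 'grip_width': 20.012}
[[ 0.912  0.411 -0.001]
 [ 0.411 -0.912 -0.001]
 [-0.001  0.001 -1.   ]]
```

View pics/c4.png

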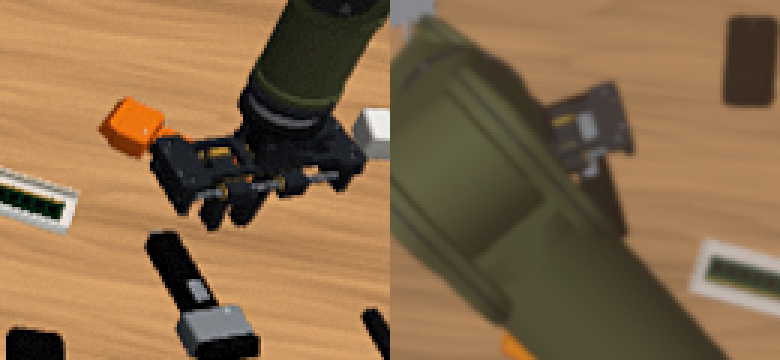

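Run:
```python
from h import *
s=arm.sense();T=np.array(s['tcp_pos']);R=Ro.from_quat(s['orientation']).as_matrix()
print('tcp proj crop',(proj('scene',T)-[410,130])*3,(proj('top',T)-[110,150])*3+[390,0])
for k in(-18,18): print('tips',(proj('scene',T+k*R[:,1])-[410,130])*3)
print('tips seen at',ray('scene',410+228/3,130+226/3,T[2]))
# hand ends: body 187 long along y, 64..mm above tcp
for k in(-93,93):
  for z in(64,120): print('body',k,z,(proj('scene',T+k*R[:,1]-z*R[:,2])-[410,130])*3,(proj('top',T+k*R[:,1]-z*R[:,2])-[110,150])*3+[390,0])
for n in('scene','top'):
  p=cams.camera_params(n);print(n,p)
  print(np.linalg.det(np.array(p['R'])))
i=cv2.imread('pics/top0.png');j=cv2.imread('pics/scene0.png')
print('base',proj('top',[0,0,0]),proj('scene',[0,0,0]))
```

```text
tcp proj crop [212.13115837 234.4315925 ] [569.73443066 164.8176963 ]
tips [228.11130013 231.96321515]
tips [196.08708518 236.90984505]
tips seen at [412.42207342 425.35167258  96.96900941]
body -93 64 [318.99606228 180.66892062] [461.91290885 182.58380619]
body -93 120 [342.72661054 141.6119387 ] [439.77107328 172.24717657]
body 93 64 [146.63659142 206.48106269] [638.04769829 123.14705274]
body 93 120 [163.85829636 167.59397193] [623.30266962 110.48778323]
scene {'fx': 364.66531569561243, 'fy': 364.66531569561243, 'cx': 320.30236065836516, 'cy': 200.99957715687125, 'R': array([[-0.23161646,  0.97280438,  0.00233418],
       [ 0.73474529,  0.17650819, -0.6549765 ],
       [-0.63757601, -0.14998831, -0.75564564]]), 't': array([ 202.63708106, -300.96102403, 1546.90490512])}
1.0000000000000007
top {'fx': 454.87601460200057, 'fy': 454.87601460200057, 'cx': 314.1026077503311, 'cy': 198.7869143636177, 'R': array([[ 0.08409944, -0.99645085,  0.00360465],
       [-0.97536013, -0.08305877, -0.20438653],
       [ 0.20396053,  0.01367296, -0.97888363]]), 't': array([ -90.42855802,  491.15827815, 1456.92666889])}
1.0000000000000002
base [285.86935281 352.134454  ] [368.07175805 130.05142354]
```

Run:
```python
from h import *
j=cams.snapshot('scene')
i=cams.snapshot('top')
T=np.array(arm.sense()['tcp_pos'])
for k in('scene','top'):
    im=j if k=='scene' else i
    for P in(T,[T[0],T[1],14]): cv2.circle(im,tuple(proj(k,P).round().astype(int).tolist()),1,(0,0,255),-1)
a=cv2.resize(j[100:260,400:560],None,fx=2.5,fy=2.5,interpolation=0);b=cv2.resize(i[140:300,80:240],None,fx=2.5,fy=2.5,interpolation=0)
cv2.imwrite('pics/c5.png',np.hstack([a,b]))
```

```text
(no output)
```

View pics/c5.png

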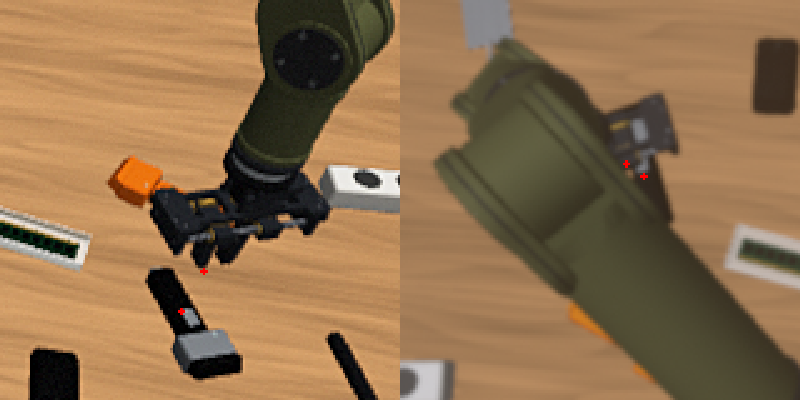

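The fingers closed to 20 mm without touching or moving the scanner. The scene view shows the fingertips about 5 px right of and 3 px above where the reported TCP projects. So the tips were probably above the handle, and I'll feel for the bench with the fingers open around it.

```bash
python3 -m handwheel '[[0,0,0,0,0.08],[0,0,0,0,0.08],[0,0,0.04,0,0.08],[0,0,0.08,0,0.08],[0,0,0.092,0,0.08],[0,0,0.092,0,0.08],[0,0,0.092,0,0.08]]'
python3 -m handwheel '[[0,0,0.003,0,0.08],[0,0,0.003,0,0.08],[0,0,0.003,0,0.08]]'
python3 -m handwheel '[[0,0,0.003,0,0.08],[0,0,0.003,0,0.08],[0,0,0.003,0,0.08]]'
```

```text
t: 6.52
tcp_pos: [429.7, 410.2, 7.6]
orientation: [0.978, 0.21, 0.001, -0.001]
ft_force: [0.2, -0.0, 0.4]
grip_width: 80.0
finger_force: 0.0
t: 6.9
tcp_pos: [429.0, 409.4, 3.5]
orientation: [0.978, 0.21, 0.0, -0.0]
ft_force: [-0.0, -0.3, -0.6]
grip_width: 80.2
finger_force: 0.0
t: 7.28
tcp_pos: [428.8, 409.3, 0.0]
orientation: [0.978, 0.21, -0.0, 0.0]
ft_force: [0.9, 0.3, 1.0]
grip_width: 79.7
finger_force: 0.0
```

```bash
python3 -m handwheel '[[0,0,0.003,0,0.08],[0,0,0.003,0,0.08]]'|egrep 'pos|force'
python3 -m handwheel '[[0,0,0.003,0,0.08],[0,0,0.003,0,0.08]]'|egrep 'pos|force'
python3 - <<'E'
from h import *
j=cams.snapshot('scene');i=cams.snapshot('top')
a=cv2.resize(j[150:260,420:540],None,fx=3.3,fy=3.3,interpolation=3);b=cv2.resize(i[150:260,120:240],None,fx=3.3,fy=3.3,interpolation=3)
cv2.imwrite('pics/c6.png',np.hstack([a,b]))
E
```

```text
tcp_pos: [428.8, 409.2, -3.1]
ft_force: [1.0, -0.8, -0.3]
finger_force: 0.0
tcp_pos: [428.8, 409.2, -6.1]
ft_force: [-0.3, 0.1, 0.2]
finger_force: 0.0
```

View pics/c6.png

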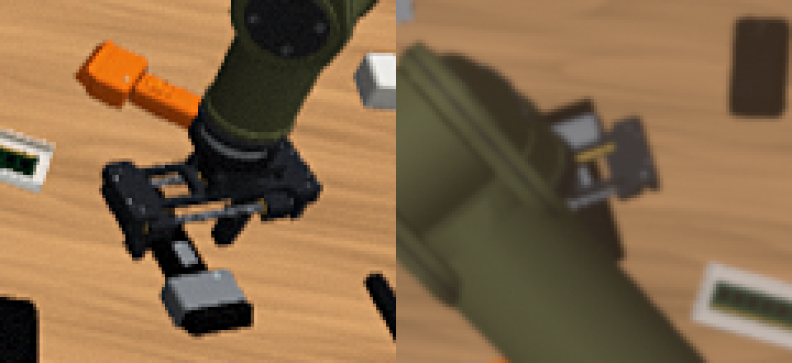

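The scene view shows the fingers straddling the handle, with tips at crop (137,255) and (222,240), still above the bench although the TCP reads z = -6. The reported pose therefore has an offset from the real one, so I'll keep feeling downwards.

```bash
for k in 1; do python3 -m handwheel '[[0,0,0.003,0,0.08],[0,0,0.003,0,0.08]]'|egrep 'pos|ft_force'
python3 -m handwheel '[[0,0,0.003,0,0.08],[0,0,0.003,0,0.08]]'|egrep 'pos|ft_force'
python3 -m handwheel '[[0,0,0.003,0,0.08],[0,0,0.003,0,0.08]]'|egrep 'pos|ft_force'; done
```

```text
tcp_pos: [428.8, 409.2, -9.1]
ft_force: [0.1, 0.2, -0.3]
tcp_pos: [428.7, 409.1, -12.1]
ft_force: [0.2, 0.1, 0.4]
tcp_pos: [428.8, 409.1, -15.1]
ft_force: [0.2, 0.1, -0.2]
```

```bash
python3 -m handwheel '[[0,0,0.002,0,0.08],[0,0,0.002,0,0.08]]'|egrep 'pos|ft_force'
python3 -m handwheel '[[0,0,0.002,0,0.08],[0,0,0.002,0,0.08]]'|egrep 'pos|ft_force'
python3 -m handwheel '[[0,0,0.002,0,0.08],[0,0,0.002,0,0.08]]'|egrep 'pos|ft_force'
```

```text
tcp_pos: [428.9, 409.2, -17.0]
ft_force: [1.0, 0.4, 0.3]
tcp_pos: [428.8, 409.2, -19.0]
ft_force: [-0.7, -0.0, 0.4]
tcp_pos: [428.8, 409.2, -21.0]
ft_force: [0.3, 0.7, 0.4]
```

```bash
python3 -m handwheel '[[0,0,0,0,0.06],[0,0,0,0,0.06],[0,0,0,0,0.05],[0,0,0,0,0.05]]' 8|egrep 'pos|force|width'
python3 -m handwheel '[[0,0,0,0,0.04],[0,0,0,0,0.04],[0,0,0,0,0.03],[0,0,0,0,0.02],[0,0,0,0,0.02],[0,0,0,0,0.02]]'|egrep 'pos|force|width'
```

```text
tcp_pos: [428.9, 409.3, -20.8]
ft_force: [-0.6, -1.2, -0.6]
grip_width: 49.9
finger_force: 0.0
tcp_pos: [429.0, 409.1, -20.8]
ft_force: [1.0, -1.7, 0.5]
grip_width: 34.1
finger_force: 8.0
```

The fingers hold the handle at 34.1 mm. The scanner's origin is at z = 14 with reported TCP z = -20.8, which gives origin z = reported + 35. Now I'll grip harder, lift, and measure the scanner against the reported TCP.

```bash
python3 -m handwheel '[[0,0,0,0,0.02],[0,0,0,0,0.02],[0,0,-0.01,0,0.02],[0,0,-0.04,0,0.02],[0,0,-0.08,0,0.02],[0,0,-0.12,0,0.02],[0,0,-0.16,0,0.02],[0,0,-0.18,0,0.02],[0,0,-0.18,0,0.02],[0,0,-0.18,0,0.02]]' 35
python3 - <<'E'
from h import *
T=np.array(arm.sense()['tcp_pos'])
j=cams.snapshot('scene');i=cams.snapshot('top')
zo=T[2]+34.8
for n,im in(('scene',j),('top',i)):
    c0=proj(n,[T[0]+60,T[1]+25,zo+18]);x,y=c0.round().astype(int);print(n,c0)
    hsv=cv2.cvtColor(im,cv2.COLOR_BGR2HSV);m=((hsv[...,1]<60)&(hsv[...,2]>75)&(hsv[...,2]<230)).astype(np.uint8)*255
    s=np.zeros_like(m);s[y-35:y+35,x-35:x+35]=m[y-35:y+35,x-35:x+35]
    for c in cv2.findContours(s,0,2)[0]:
        if cv2.contourArea(c)>15:
            r=cv2.minAreaRect(c);print(n,cv2.contourArea(c),np.round(r[0],1),np.round(r[1],1),r[2],ray(n,*r[0],zo+18).round(1))
a=cv2.resize(j[120:250,420:560],None,fx=2.8,fy=2.8,interpolation=3);b=cv2.resize(i[120:250,110:250],None,fx=2.8,fy=2.8,interpolation=3)
cv2.imwrite('pics/c7.png',np.hstack([a,b]))
E
```

```text
t: 11.88
tcp_pos: [428.3, 408.9, 158.4]
orientation: [0.978, 0.21, -0.001, 0.0]
ft_force: [-0.6, -0.3, -2.0]
grip_width: 33.4
finger_force: 35.0
scene [505.04110158 199.56449834]
scene 207.5 [504.9 199.4] [11.  25.1] 81.46923065185547 [487.7 433.6 211.2]
scene 29.5 [496.8 188.2] [9.4 4.4] 56.3099365234375 [448.4 414.9 211.2]
scene 37.0 [534.  177.5] [ 9. 10.] 90.0 [378.3 524.3 211.2]
top [152.72869651 177.21439268]
top 90.5 [157.8 175.6] [ 9.8 11.6] 63.43495178222656 [494.5 419.6 211.2]
top 56.0 [121. 148.] [12.  6.] 90.0 [570.3 543.5 211.2]
```

```bash
python3 -m handwheel '[[-0.012,0.045,0,0,0.02],[-0.025,0.095,0,0,0.02],[-0.04,0.15,0,0,0.02],[-0.055,0.21,0,0,0.02],[-0.07,0.27,0,0,0.02],[-0.085,0.33,0,0,0.02],[-0.1,0.39,0.004,0,0.02],[-0.114,0.45,0.008,0,0.02],[-0.123,0.485,0.008,0,0.02],[-0.127,0.5,0.008,0,0.02]]'
cat > meas.py <<'E'
from h import *
s=arm.sense();T=np.array(s['tcp_pos']);R=Ro.from_quat(s['orientation']).as_matrix();print(T.round(1),np.degrees(np.arctan2(R[1,0],R[0,0])),s['grip_width'])
j=cams.snapshot('scene');i=cams.snapshot('top')
zo=T[2]+34.8
for n,im in(('scene',j),('top',i)):
    x,y=proj(n,T+64*R[:,0]+[0,0,53]).round().astype(int);print(n,'expect',x,y)
    hsv=cv2.cvtColor(im,cv2.COLOR_BGR2HSV)
    print('px',hsv[y,x])
    for nm,lo,hi,z,c0 in(('head',75,145,zo+18,(x,y)),('label',150,255,93,proj(n,[653,-38.5,93]).round().astype(int))):
        m=((hsv[...,1]<60)&(hsv[...,2]>lo)&(hsv[...,2]<hi)).astype(np.uint8)*255
        if nm=='label': m=cv2.morphologyEx(m,3,np.ones((5,5)))
        g=np.zeros_like(m);g[c0[1]-30:c0[1]+30,c0[0]-30:c0[0]+30]=m[c0[1]-30:c0[1]+30,c0[0]-30:c0[0]+30]
        for c in cv2.findContours(g,0,2)[0]:
            if cv2.contourArea(c)>20:
                r=cv2.minAreaRect(c);print(n,nm,cv2.contourArea(c),np.round(r[0],1),np.round(r[1],1),round(r[2]),ray(n,*r[0],z).round(1))
cv2.imwrite('pics/last_s.png',j);cv2.imwrite('pics/last_t.png',i)
a=cv2.resize(j[160:270,250:390],None,fx=2.8,fy=2.8,interpolation=3);b=cv2.resize(i[90:200,260:400],None,fx=2.8,fy=2.8,interpolation=3)
cv2.imwrite('pics/c8.png',np.hstack([a,b]))
E
python3 meas.py
```

```text
t: 13.22
tcp_pos: [518.2, -101.2, 150.2]
orientation: [0.978, 0.208, -0.001, 0.0]
ft_force: [-0.1, 0.2, -2.5]
grip_width: 33.6
finger_force: 35.0
[ 518.2 -101.2  150.2] 24.064363566014705 33.64113725499103
scene expect 319 193
px [104  20 141]
scene head 1755.5 [318.5 205. ] [34. 59.] 90 [621.5 -65.9 203. ]
scene label 206.5 [325.3 239.6] [22.6 10.4] 9 [654.7 -37.5  93. ]
top expect 325 164
px [26 81 63]
top head 32.0 [315.  183.9] [9.2 4.4] 72 [511.1 -49.4 203. ]
top head 1083.5 [321.  163.5] [59. 52.] 90 [575.7 -62.3 203. ]
```

View pics/c8.png

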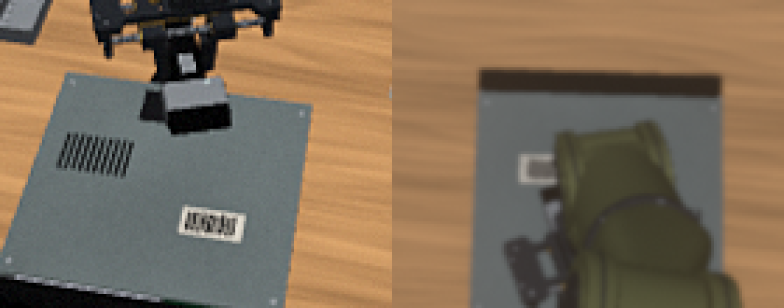

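In the crop the scanner head sits over the cover's rear half, head top at scene px (320,194), and the label is free at (325,240). I'll read the nose edges numerically to settle the offset along the scanner.

Run:
```python
from h import *
s=arm.sense();T=np.array(s['tcp_pos']);R=Ro.from_quat(s['orientation']).as_matrix()
j=cv2.imread('pics/last_s.png');i=cv2.imread('pics/last_t.png')
print('scene V rows182-214 cols 300-340');
for y in range(184,212): print(y,' '.join('%3d'%v for v in j[y,304:338:2].max(1)))
print('top V rows 150-176 cols 306-330')
for y in range(150,178): print(y,' '.join('%3d,%3d'%(p.max(),p.min()) for p in i[y,306:324]))
u=R[:,0];v=-R[:,1]
for k in(0,5,10):
    O=np.array([T[0],T[1],T[2]+34.8])+k*u
    P=lambda n,a,b,c:proj(n,O+a*u+b*v+np.array([0,0,c])).round(1).tolist()
    print(k,'scene headrear',P('scene',36,0,18),'nose z+9,0,-9',P('scene',98,0,9),P('scene',98,0,0),P('scene',98,0,-9),'top head RL,nose FL',P('top',36,33,18),P('top',98,33,10),P('top',98,33,-5))
```

```text
scene V rows182-214 cols 300-340
184 220  10  19  20  11  59 156 165  10   4  13 123 181 175 170 163 169
185 219   7  19  15   0  49 119 113  15   6 121 183 194 186 182 174 170
186 179  17  21  17   3  23  30   2   0  20 208 206 183 195 191 189 185
187  94   9  21  12   4   5   0   0   2  15 191 168 149 201 194 194 191
188   0  13  10   0   0  22  59 104 112 118 186 143 146 207 199 197 194
189  78  61  34 105 112 109 128 150 150 158 187 139 143 170 200 197 193
190 123 108  95 151 153 149 146 145 143 141 145 136 139 133 190 193 193
191 108 120 125 146 141 144 142 142 141 141 139 143 142 143 185 185 191
192  64  82 115 144 141 142 143 142 142 139 143 143 144 140 188 193 189
193  17  16 104 142 142 142 144 142 142 141 142 141 143 128 145 161 165
194  23  21  92 145 143 145 143 138 145 141 142 144 146 127 120 119 120
195  26  19  72 150 145 142 141 142 143 143 142 146 151 147 120 120 119
196  25  20  57 150 145 144 147 148 152 151 151 129 121 103 112 116 121
197  21  25  51 148 152 154 157 133 116 106 106  58  29   6 116 118 119
198  22  23  47 144 116 120 105  64  36   5   0   0   0   0
[... 4893 characters left out ...]
 71  63, 60  57, 53  56, 52  56, 51  52, 46  48, 41  50, 42  50, 43  49, 40  51, 38
177  59, 54  59, 54  59, 55  62, 58  65, 62  65, 63  62, 59  59, 56  56, 50  55, 48  56, 49  55, 50  53, 48  49, 41  48, 40  49, 43  48, 41  49, 37
0 scene headrear [317.8, 185.8] nose z+9,0,-9 [321.9, 203.8] [321.9, 205.9] [321.8, 208.0] top head RL,nose FL [317.5, 175.3] [310.7, 157.4] [310.7, 158.8]
5 scene headrear [318.1, 187.0] nose z+9,0,-9 [322.2, 205.2] [322.2, 207.2] [322.2, 209.3] top head RL,nose FL [316.9, 173.8] [310.1, 155.9] [310.2, 157.4]
10 scene headrear [318.5, 188.3] nose z+9,0,-9 [322.6, 206.5] [322.5, 208.6] [322.5, 210.6] top head RL,nose FL [316.4, 172.3] [309.6, 154.4] [309.6, 155.9]
```

The edges put the scanner's origin about 6 mm ahead of the reported TCP, so the aim is about 6 mm short and 2 mm off sideways. I'll correct that, hold for more than 2 s, then take the scanner back to the place it came from.

```bash
python3 -m handwheel '[[0.006,-0.002,0,0,0.02],[0.006,-0.002,0,0,0.02],[0.006,-0.002,0,0,0.02],[0.006,-0.002,0,0,0.02],[0.006,-0.002,0,0,0.02],[0.006,-0.002,0,0,0.02],[0.006,-0.002,0,0,0.02],[0.006,-0.002,0,0,0.02],[0.006,-0.002,0,0,0.02],[0.006,-0.002,0,0,0.02]]'|head -2
python3 -m handwheel '[[0,0,0,0,0.02],[0,0,0,0,0.02],[0,0,0,0,0.02],[0,0,0,0,0.02],[0,0,0,0,0.02],[0,0,0,0,0.02],[0,0,0,0,0.02],[0,0,0,0,0.02],[0,0,0,0,0.02],[0,0,0,0,0.02]]'|head -2
python3 -m handwheel '[[0,0,0,0,0.02],[0,0,0,0,0.02],[0,0,0,0,0.02],[0,0,0,0,0.02],[0,0,0,0,0.02],[0,0,0,0,0.02]]'
python3 -m handwheel '[[0.012,-0.045,0,0,0.02],[0.025,-0.095,0,0,0.02],[0.04,-0.15,0,0,0.02],[0.055,-0.21,0,0,0.02],[0.07,-0.27,0,0,0.02],[0.085,-0.33,0,0,0.02],[0.1,-0.39,0,0,0.02],[0.11,-0.45,0,0,0.02],[0.118,-0.485,0,0,0.02],[0.121,-0.498,0,0,0.02]]'
```

```text
t: 14.58
tcp_pos: [523.4, -94.4, 151.2]
t: 15.82
tcp_pos: [523.4, -94.4, 151.2]
t: 16.58
tcp_pos: [523.4, -94.4, 151.2]
orientation: [0.978, 0.21, 0.0, 0.0]
ft_force: [-0.6, -0.1, -1.4]
grip_width: 33.7
finger_force: 35.0
t: 17.82
tcp_pos: [427.4, 412.1, 151.1]
orientation: [0.977, 0.212, -0.0, -0.001]
ft_force: [0.3, -0.3, -2.0]
grip_width: 33.7
finger_force: 35.0
```

```bash
python3 -m handwheel '[[0,0,0.04,0,0.02],[0,0,0.09,0,0.02],[0,0,0.13,0,0.02],[0,0,0.155,0,0.02],[0,0,0.165,0,0.02],[0,0,0.17,0,0.02],[0,0,0.171,0,0.02],[0,0,0.171,0,0.02]]'
```

```text
t: 18.82
tcp_pos: [429.5, 409.7, -18.9]
orientation: [0.978, 0.21, 0.001, -0.0]
ft_force: [-0.2, -0.1, -0.9]
grip_width: 33.9
finger_force: 35.0
```

```bash
python3 -m handwheel '[[0,0,0.0005,0,0.02],[0,0,0.0005,0,0.02]]'|egrep 'pos|ft_'
python3 -m handwheel '[[0,0,0.0005,0,0.02],[0,0,0.0005,0,0.02]]'|egrep 'pos|ft_'
```

```text
tcp_pos: [429.1, 409.5, -20.0]
ft_force: [-0.5, -0.1, -1.5]
tcp_pos: [428.9, 409.3, -20.8]
ft_force: [-0.6, -0.2, -1.6]
```

```bash
python3 -m handwheel '[[0,0,0.001,0,0.02],[0,0,0.001,0,0.02]]'|egrep 'pos|ft_'
python3 -m handwheel '[[0,0,0.001,0,0.02],[0,0,0.001,0,0.02]]'|egrep 'pos|ft_'
```

```text
tcp_pos: [428.9, 409.3, -20.8]
ft_force: [-1.5, -1.0, 7.4]
tcp_pos: [428.9, 409.3, -20.9]
ft_force: [-2.5, -2.7, 16.0]
```

The scanner rests on the bench. Now I'll release it, rise, and go above the latch, turning the tool to the PC's yaw of 3.5°.

```bash
python3 -m handwheel '[[0,0,-0.0015,0,0.04],[0,0,-0.0015,0,0.055],[0,0,-0.0015,0,0.065],[0,0,-0.0015,0,0.065],[0,0,-0.03,0,0.065],[0,0,-0.08,0,0.065],[0,0,-0.14,0,0.065],[0,0,-0.2,0,0.065],[0,0,-0.2,0,0.065],[0,0,-0.2,0,0.065]]'
python3 -m handwheel '[[-0.018,0.06,0,0,0.05],[-0.036,0.12,0,0.1,0.05],[-0.054,0.18,0,0.2,0.05],[-0.072,0.24,0,0.3,0.05],[-0.09,0.3,0,0.36,0.05],[-0.108,0.36,0,0.36,0.05],[-0.12,0.42,0,0.36,0.05],[-0.138,0.48,0,0.36,0.05],[-0.148,0.509,0,0.36,0.05],[-0.148,0.509,0,0.36,0.05]]'
python3 -m handwheel '[[0,0,0,0,0.045],[0,0,0,0,0.045],[0,0,0,0,0.045]]'
python3 - <<'E'
from h import *
st()
cv2.imwrite('pics/l_s.png',cams.snapshot('scene'))
cv2.imwrite('pics/l_t.png',cams.snapshot('top'))
# rib in first scene image
j=cv2.imread('pics/scene0.png')
for y in range(189,207): print(y,' '.join('%3d'%v for v in j[y,298:334].max(1)))
a=np.radians(3.55);O=np.array([503,-116,0])
for nm,x,y,z in(('rib top c',0,0,116),('top f-l',15,6,116),('top f-r',15,-6,116),('top r-l',-15,6,116),('top r-r',-15,-6,116),('base f-l',15,6,95),('base f-r',15,-6,95)):
    P=O+[x*np.cos(a)-y*np.sin(a),x*np.sin(a)+y*np.cos(a),z];print(nm,proj('scene',P).round(1),proj('top',P).round(1))
E
```

```text
t: 21.08
tcp_pos: [428.6, 408.7, 176.7]
orientation: [0.978, 0.21, -0.0, 0.0]
ft_force: [-0.4, 0.0, -0.6]
grip_width: 65.1
finger_force: 0.0
t: 22.32
tcp_pos: [501.7, -118.6, 175.3]
orientation: [1.0, 0.029, -0.002, 0.0]
ft_force: [0.0, 0.1, 1.0]
grip_width: 50.1
finger_force: 0.0
t: 22.7
tcp_pos: [503.3, -114.0, 177.2]
orientation: [0.999, 0.033, -0.0, -0.0]
ft_force: [-0.4, -0.3, 0.1]
grip_width: 45.2
finger_force: 0.0
{'t': 22.7, 'qpos': [0.264, 0.605, -0.208, 1.931, 0.201, 0.626, -1.576], 'qvel': [0.007, -0.003, 0.004, -0.003, 0.001, -0.0, 0.001], 'joint_efforts': [0.018, -44.668, -1.124, -11.418, -0.005, -0.074, -0.002], 'tcp_pos': [503.346, -114.049, 177.161], 'orientation': [0.999, 0.033, -0.0, -0.0], 'ft_force': [-0.371, -0.257, 0.073], 'ft_torque': [0.057, 0.06, -0.072], 'finger_force': 0.0, 'grip_width': 45.209}
[[ 0.998  0.066 -0.   ]
 [ 0.066 -0.998  0.   ]
 [-0.    -0.    -1.   ]]
189 111 112 124 139 138 117  69  58  59  36  15  16  20 112 225 210 200 198 191 186 180 180 178 179 180 182 183 182 182 187 187 187 195 191 192 191
190 110 114 113 108 116 120 118 103 105  92  
[... 2026 characters left out ...]

204 116 122 119 122 122 123 123 121 103 108 106  96  94  95  82  52  57  55  39  23  23  14  13  12  16  17  18  18  19  12  53 127 117 116 116 117
205 116 118 119 118 117 117 121 121 121 119 121 122 123 125 122 104 107 103  93  89  88  86  82  55  57  34  25  22   9  20  76 118 117 113 115 114
206 116 121 116 119 120 118 120 118 116 118 116 117 117 117 114 114 118 118 120 123 121 125 123 100 101  92  89  84  82  86 107 113 114 115 114 116
rib top c [312.  192.2] [335.5 194.5]
top f-l [313.  195.9] [333.7 189.9]
top f-r [309.2 195.4] [337.4 190. ]
top r-l [314.7 189. ] [333.5 199.1]
top r-r [311.  188.6] [337.3 199.2]
base f-l [313.  200.3] [333.4 191.3]
base f-r [309.3 199.8] [337.1 191.4]
```

```bash
python3 -m handwheel '[[0.002,0.0015,0.04,0,0.045],[0.002,0.0015,0.075,0,0.045],[0.002,0.0015,0.085,0,0.045],[0.002,0.0015,0.085,0,0.045],[0.002,0.0015,0.085,0,0.045]]'|egrep 'pos|ft_'
python3 -m handwheel '[[0,0,0.005,0,0.045],[0,0,0.005,0,0.045],[0,0,0.005,0,0.045]]'|egrep 'pos|ft_'
python3 -m handwheel '[[0,0,0.004,0,0.045],[0,0,0.004,0,0.045]]'|egrep 'pos|ft_'
```

```text
tcp_pos: [506.4, -116.9, 93.4]
ft_force: [0.9, -0.6, 0.1]
tcp_pos: [505.5, -116.9, 87.4]
ft_force: [-0.3, -0.1, -0.3]
tcp_pos: [505.2, -116.8, 82.9]
ft_force: [-1.0, -0.1, -0.2]
```

```bash
python3 -m handwheel '[[0,0,0.003,0,0.045],[0,0,0.003,0,0.045]]'|egrep 'pos|ft_'
python3 -m handwheel '[[0,0,0.002,0,0.045],[0,0,0.002,0,0.045]]'|egrep 'pos|ft_'
python3 -m handwheel '[[0,0,0.001,0,0.045],[0,0,0.001,0,0.045]]'|egrep 't:|pos|ft_'
```

```text
tcp_pos: [505.3, -116.8, 80.0]
ft_force: [-0.0, -0.3, -0.2]
tcp_pos: [505.3, -116.9, 78.1]
ft_force: [0.8, 0.1, 0.5]
t: 24.8
tcp_pos: [505.4, -116.9, 77.2]
ft_force: [-0.2, -0.2, 0.3]
```

```bash
python3 -m handwheel '[[0,0,0.002,0,0.045],[0,0,0.002,0,0.03],[0,0,0.002,0,0.02],[0,0,0.002,0,0.005],[0,0,0.002,0,0.005],[0,0,0.002,0,0.005],[0,0,0.002,0,0.005]]' 6
```

```text
t: 25.68
tcp_pos: [505.3, -114.4, 75.2]
orientation: [0.999, 0.033, -0.0, -0.001]
ft_force: [-0.6, 5.0, 1.2]
grip_width: 11.9
finger_force: 6.0
```

Latch grip pinched, 11.9 mm wide. Next I'll grip harder and pull towards +y (tool -y).

```bash
python3 -m handwheel '[[0,0,0,0,0.005],[0,0,0,0,0.005],[0,0,0,0,0.005],[0,-0.005,0,0,0.005],[0,-0.01,0,0,0.005],[0,-0.014,0,0,0.005],[0,-0.017,0,0,0.005],[0,-0.017,0,0,0.005],[0,-0.017,0,0,0.005]]' 40
python3 -m handwheel '[[0,-0.003,0,0,0.005],[0,-0.003,0,0,0.005],[0,-0.003,0,0,0.005]]'|egrep 't:|pos|ft_'
python3 -m handwheel '[[0,-0.002,0,0,0.005],[0,-0.002,0,0,0.005],[0,-0.002,0,0,0.005]]'|egrep 't:|pos|ft_'
```

```text
t: 26.8
tcp_pos: [504.7, -103.6, 75.3]
orientation: [1.0, 0.03, 0.0, 0.002]
ft_force: [1.2, -7.2, -2.2]
grip_width: 11.4
finger_force: 40.0
t: 27.18
tcp_pos: [504.5, -101.1, 75.3]
ft_force: [1.9, -10.4, -3.1]
t: 27.55
tcp_pos: [504.5, -100.5, 75.3]
ft_force: [1.8, -11.3, -3.3]
```

Travel is 13.9 mm and the force exceeds the spring's, so the latch is at its stop. Now I'll lift along the hinge arc, keeping the pull.

```bash
python3 -m handwheel '[[0,-0.002,0,0,0.005],[0,-0.002,-0.006,0,0.005],[0.001,-0.002,-0.012,0,0.005],[0.002,-0.002,-0.02,0,0.005],[0.003,-0.002,-0.026,0,0.005],[0.005,-0.002,-0.033,0,0.005],[0.006,-0.002,-0.04,0,0.005],[0.006,-0.002,-0.04,0,0.005]]'
python3 -m handwheel '[[0.001,0,-0.007,0,0.005],[0.003,0,-0.013,0,0.005],[0.006,0,-0.02,0,0.005],[0.009,0,-0.028,0,0.005],[0.013,0,-0.036,0,0.005],[0.015,0,-0.042,0,0.005],[0.015,0,-0.042,0,0.005],[0.015,0,-0.042,0,0.005]]'
```

```text
t: 28.55
tcp_pos: [510.1, -100.2, 115.3]
orientation: [1.0, 0.029, 0.0, 0.004]
ft_force: [3.6, -15.3, -7.8]
grip_width: 11.6
finger_force: 40.0
t: 29.55
tcp_pos: [523.0, -99.4, 156.4]
orientation: [1.0, 0.029, -0.002, 0.004]
ft_force: [1.3, -15.1, -6.9]
grip_width: 11.7
finger_force: 40.0
```

```bash
python3 -m handwheel '[[0.003,0,-0.006,0,0.005],[0.006,0,-0.012,0,0.005],[0.009,0,-0.017,0,0.005],[0.01,0,-0.02,0,0.005],[0.01,0,-0.02,0,0.005],[0.01,0,-0.02,0,0.005],[0.01,0,-0.02,0,0.005]]'
python3 - <<'E'
from h import *
j=cams.snapshot('scene');i=cams.snapshot('top')
a=cv2.resize(j[120:310,230:510],None,fx=1.4,fy=1.4,interpolation=3);b=cv2.resize(i[90:280,130:410],None,fx=1.4,fy=1.4,interpolation=3)
cv2.imwrite('pics/c9.png',np.hstack([a,b]))
E
```

```text
t: 30.42
tcp_pos: [532.3, -98.9, 176.1]
orientation: [1.0, 0.029, -0.003, 0.005]
ft_force: [0.9, -14.5, -7.1]
grip_width: 11.7
finger_force: 40.0
```

View pics/c9.png

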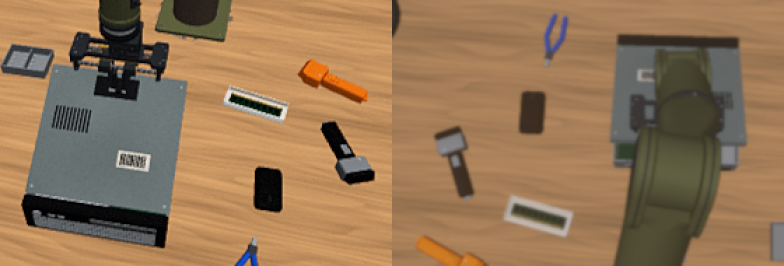

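The picture shows the cover raised at the rear by the latch: in the top crop its interior shows at (625,155), and in the scene crop the gripper is at (118,75). The scanner lies flat at (345,155), the other things have not moved, and the latch has risen 101 mm.

```bash
python3 -m handwheel '[[0,0,0,0,0.005],[0,0,0,0,0.005],[0,0,0,0,0.005],[0,0,0,0,0.005]]'|egrep 't:|pos|force|width' && python3 -c "
from rig import arm
print(arm.job_done())"
```

```text
t: 31.02
tcp_pos: [532.3, -98.9, 176.0]
ft_force: [0.3, -14.4, -5.5]
grip_width: 11.5
finger_force: 40.0
the job is handed in; nothing more can be done
None
```

The job is handed in at 31 s: I held the scanner at the label for just over 2 s (aim estimated within about 4 mm of its middle; I had no read signal to confirm), laid it flat where it was, and the gripper still holds the cover up by its latch, 101 mm above shut.

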